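# Fit the locating pin in the microscope stage

## Robot

A 6-joint arm with a two-finger parallel gripper is mounted at the origin on the work surface. World frame = base frame: x ahead of the robot, y to its left, z up, the work surface at z = 0. Lengths are in m, angles in rad, forces in N, time in s.
With the tool pointing down it reaches from about 0.375 to 0.9 m from the base axis. Payload 3.1 kg.
Tool frame: the origin (TCP) lies at the very end of the fingers, on their centre line; the grasp point (between the pads) lies 19 mm behind it; z points along the fingers, y is the line along which they close (so a half turn about z gives the same grasp; the last joint's range is limited). The gripper opens to 87 mm and grips with 3 to 60 N. Pads are 19 mm wide; open, the fingers measure 117 mm over their backs; the gripper's body (75 mm by 190 mm) begins 51 mm behind the grasp point.
Start: joints at [-1.308, 0.527, 1.433, -0, 1.181, -0.178], TCP at [0.267, -0.565, 0.223] pointing down, gripper open.
Joint ranges: [-3.08, 3.08], [-0.75, 2.2], [0.22, 2.44], [-1.43, 4.57], [0, 2.65], [-2.85, 2.85]. Speed limits (rad/s): [2.79, 2.79, 3.14, 3.14, 3.14, 3.14].

## Interface

Orientations are given as a 3x3 rotation matrix whose columns are the frame's x, y, z axes.
In Python, from rig import arm gives the robot as it stands.
- The arm moves only by the shell command python3 -m inch 'ROWS'. ROWS is JSON, a list of rows, each a list of 3 entries, a list of its own where there are three numbers: the closure, from 0 (fully open) to 1 (shut), then the shift along the tool's x, y, z in mm, then the turn, a rotation vector about the tool's x, y, z in degrees. A call has 1 to 12 rows; each row is the pose to reach, as a shift and turn from the pose commanded when the call began, along the tool's axes at that moment; what a row does not reach only later rows make up. A row lasts 1/10 s, in which the tool goes at most 50 mm and 8.59 degrees, less where a joint would pass 70% of its speed; a pose out of reach is approached as far as the arm can. A call with a gripper value outside its range is refused whole. The fingers move at their own pace and stop on an object; the grip force is fixed at half the most. Time passes only in rows, so rows that repeat a pose let the fingers close. It gives the time, the measured TCP pose, the force, the opening and the grip force at its end, in the units of the state.
- arm.state(): the state, without advancing time (a new reading comes with each control period).
- arm.grab_frame(name): name is "scene" or "top"; returns the picture (420x560x3 uint8, red, green, blue); there is no depth.
- arm.calibration(name): a dict with "fx", "fy", "cx", "cy" (pixels), "k1" (the pictures are not rectified: a ray, as slopes to the right and down, at radius r is drawn at 1 + k1 r^2 times it, then the intrinsics apply), "R" (3x3) and "t" (3): a world point X has camera coordinates R X + t. Camera axes: x right, y down, z forward; pixel columns grow to the right and rows downward; lengths in m; the calibration is good to about 2 mm. A picture is of the moment at which its call begins. calibration takes no time and is no camera call.
- arm.close_job(): hands the job in; it is judged then, once.
The state is a dict: "time": time; "qpos": joint angles; "qd": joint speeds; "joint_torque": joint torques, N m; "eef_pos": TCP position; "tcp_rot": TCP orientation; "wrist_force": force on the tool from outside, world axes, zero at the start; "moment": the same for the moment, N m; "grip_width": finger opening in m; "grip_force": force on a finger pad.
Only numpy, scipy, OpenCV 4.12 (cv2) and the standard library are available. Lean on these libraries where they do the work, as an engineer would, in place of code of your own. Each camera call takes 0.05 s, during which the arm holds its last target. There are 200 camera calls.

## Task

Refit the stage's locating pin. Take the knobbed pin from the parts tray, set it nose first in the sloping rest and let go, then take it again by its knob, set its tip on the stage's dark strip and slide it along the strip's middle until it drops into the blind hole, and push it fully home so that its shoulder sits on the strip, then let go. Leave the plain rod and the other things on the bench where they are.

Things in the scene. Friction and masses are not known exactly. Their poses are not given: they have to be found in the camera images.
- pin: the locating pin: plain round steel, 108 mm long, 105-195 g; x axis along it, tip to knob. From the tip: nose of 10 mm dia., 18 mm long (last 5 mm taper to 4 mm); square shoulder; body of 16 mm dia., 66 mm long; knurled knob of 24 mm dia., 24 mm long. Origin: on the axis at the shoulder. It starts lying level in the tray, axis 12 mm above the tray's floor, knob roughly towards the robot
- pin_knob (a point): centre of the pin's knob, on the axis, 78 mm from the shoulder and 96 mm from the tip
- pin_tip (a point): the pin's tip, on the axis
- tray: fixed grey tray, 150 x 130 mm, origin at the centre of its underside, floor 6 mm above the table. Two lanes along its x, middles at y = +29 and -29 mm; the pin lies in one, the rod in the other, either way. Stubs beside knob and shoulder rise to 18 mm above the table; beside the pin's body the floor is clear from 16 to 62 mm from the shoulder
- rest: fixed sloping rest: aluminium block, 44 x 44 x 48 mm, tipped 45 degrees, on a grey foot 80 x 70 mm, 10 mm high. A round bore, 19 mm dia., 42 mm deep, runs down at 45 degrees, horizontally along the rest's +x, so a pin in it leans with its knob up and to the rest's -x (robot's) side. Origin on the table below the mouth's centre
- rest_mouth (a point): centre of the bore's mouth, on the block's upper sloping face, about 70 mm above the table
- rest_floor (a point): centre of the bore's flat floor, 42 mm down the bore from the mouth
- stage_mid (a point): middle of the dark strip's window, at the strip's top. The blind hole in the strip is round, 11 mm diameter, 21 mm deep, upright, with a 1 mm chamfer at its mouth; with the pin fully home the shoulder rests on the strip, 39 mm above the table
- stage: fixed grey microscope stage plate, 130 mm (x) by 210 mm (y), top 40 mm above the table, origin on the table below its centre. A window in its middle, 32 mm (x) by 110 mm (y), is filled by a dark steel strip, top 39 mm above the table. In the strip, on its long centre line (stage x = 0), at an unknown place within 22 mm of the centre either way along y, is one unmarked blind hole
- rod: a plain straight steel rod, 16 mm diameter, 98 mm long, with no knob and no step, lying in the tray lane that the pin is not in; not part of the job
- lens: a loose objective lens, dark metal, 30 mm diameter, 46 mm tall, standing; bystander; origin at the centre of its underside
- oil: a small amber bottle, 32 mm diameter, 65 mm tall; bystander; origin at the centre of its underside
- pen: a grey ballpoint pen with a blue cap, 135 mm long, 10 mm thick, lying along its x axis; bystander
- dish: a clear shallow dish, 90 mm diameter, 16 mm tall; bystander; origin at the centre of its underside
- slidebox: an open white box of glass slides, 100 x 80 mm, 35 mm tall; bystander; origin at the centre of its underside
- jar: a white screw-top jar, 50 mm diameter, 50 mm tall; bystander; origin at the centre of its underside
Things that resemble listed ones, but are neither listed nor needed, are in the scene too. Of the things shaped like the stage, the grey one is meant.

How it is judged:
By the outcome, as a careful person would: the job done as asked, in the order asked, and still so for the second after the job is handed in, with the robot touching nothing.
It also fails if it takes over 72 s, if anything falls off the work surface, if the arm or the gripper's body presses on something with over 40 N, if the wrist force passes 120 N, or if a joint passes its speed limit or range.

## Working session

There is one attempt and no reset: what is moved stays moved. The work goes in short steps, Python scripts to look and compute and a shell command to move; the robot and the scene stay as the last step left them, time stands still between calls to the robot, and variables do not carry over. Pictures are saved under pics/ and viewed, at most 10 in all, crops included, and the job is handed in when it is done.

```bash
ls; mkdir -p pics
python3 - <<'E'
from rig import arm
import cv2,numpy as np
for n in ("scene","top"):
    im=arm.grab_frame(n); cv2.imwrite(f"pics/{n}0.png",im[:,:,::-1]); np.save(f"pics/{n}0.npy",im)
    print(n,{k:np.round(v,4).tolist() for k,v in arm.calibration(n).items()})
s=arm.state();print({k:np.round(v,4).tolist() for k,v in s.items()})
E
```

```text
pics
scene {'fx': 465.5784, 'fy': 465.5784, 'cx': 273.4357, 'cy': 210.3266, 'k1': -0.0669, 'R': [[0.5636, 0.8261, 0.0032], [0.6733, -0.4571, -0.5812], [-0.4786, 0.3297, -0.8138]], 't': [-0.2786, -0.2957, 1.3211]}
top {'fx': 381.9669, 'fy': 381.9669, 'cx': 283.4073, 'cy': 205.1954, 'k1': -0.0685, 'R': [[0.0229, -0.9995, -0.0202], [-0.9859, -0.0192, -0.166], [0.1655, 0.0237, -0.9859]], 't': [0.0044, 0.5165, 0.7498]}
{'time': 0.1, 'qpos': [-1.3085, 0.5284, 1.4338, -0.0, 1.1814, -0.1785], 'qd': [-0.0013, -0.0036, -0.0038, 0.0002, -0.0018, -0.0009], 'joint_torque': [0.0005, -44.0983, -17.7151, 0.0636, 0.0534, -0.0], 'eef_pos': [0.2665, -0.5646, 0.2217], 'tcp_rot': [[0.9044, 0.4267, -0.0005], [0.4267, -0.9044, 0.0018], [0.0003, -0.0019, -1.0]], 'wrist_force': [-1.0053, 0.2203, -0.7166], 'moment': [0.0089, -0.0108, 0.0079], 'grip_force': 0.0, 'grip_width': 0.0871}
```

View pics/top0.png

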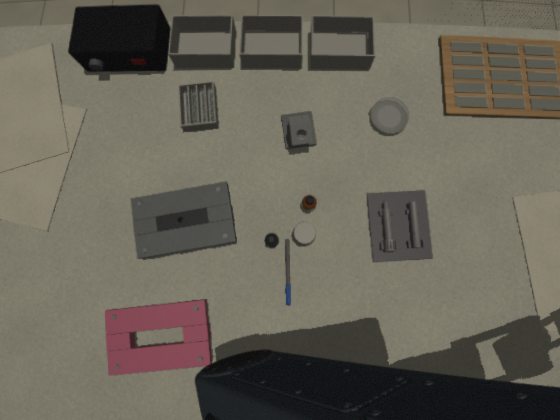

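View pics/scene0.png

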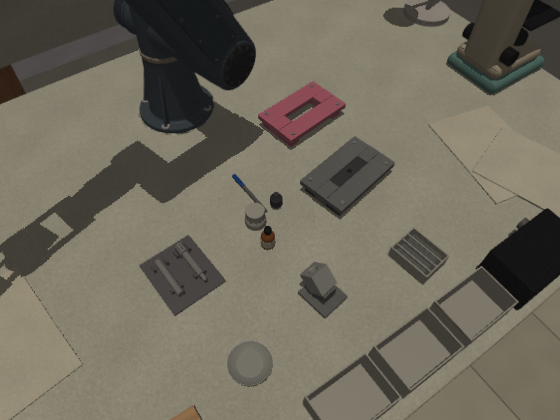

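The top view shows the tray at about (399,226), with the pin in the left lane (knob ~(389,246)) and the rod at (416,225). The rest is at (300,131) and the grey stage at (183,220), with a dark spot in its strip near (180,219). The scene view agrees: pin at (190,262), rest at (320,285), stage at (347,175).

```bash
cat > h.py <<'E'
import numpy as np,cv2
from rig import arm
def ray(n,uv):
    c=arm.calibration(n);K=np.array([[c["fx"],0,c["cx"]],[0,c["fy"],c["cy"]],[0,0,1]])
    p=cv2.undistortPoints(np.array(uv,float).reshape(-1,1,2),K,np.array([c["k1"],0,0,0.]))[:,0]
    R=np.array(c["R"]);d=np.c_[p,np.ones(len(p))]@R
    return -R.T@np.array(c["t"]),d
def onz(n,uv,z):
    C,d=ray(n,uv);return C+d*((z-C[2])/d[:,2])[:,None]
def two(a,b):
    # point nearest to the rays top a, scene b
    A=np.zeros((3,3));y=np.zeros(3)
    rs=[ray("top",[a]),ray("scene",[b])]
    for C,d in rs:
        d=d[0]/np.linalg.norm(d[0]);P=np.eye(3)-np.outer(d,d);A+=P;y+=P@C
    X=np.linalg.solve(A,y)
    return X,[np.linalg.norm(np.cross(X-C,d[0]/np.linalg.norm(d[0]))) for C,d in rs]
def proj(n,X):
    c=arm.calibration(n);K=np.array([[c["fx"],0,c["cx"]],[0,c["fy"],c["cy"]],[0,0,1]])
    return cv2.projectPoints(np.array(X,float).reshape(-1,1,3),cv2.Rodrigues(np.array(c["R"]))[0],np.array(c["t"]),K,np.array([c["k1"],0,0,0.]))[0][:,0]
def crop(im,u,v,w,h,s): return cv2.resize(im[v:v+h,u:u+w,::-1],None,fx=s,fy=s,interpolation=cv2.INTER_CUBIC)
E
python3 - <<'E'
from h import *
t=np.load("pics/top0.npy");s=np.load("pics/scene0.npy")
a=np.hstack([crop(t,362,185,76,80,5),crop(t,275,100,80,80,5)])
b=np.hstack([crop(t,125,180,80+35,50+30,780/115*0+3.4),crop(s,290,250,115,80,3.4)])
b=b[:, :780]; b=cv2.copyMakeBorder(b,0,0,0,780-b.shape[1],cv2.BORDER_CONSTANT)
m=np.vstack([a,b])[:600]; m=cv2.convertScaleAbs(m,alpha=1.6);print(m.shape);cv2.imwrite("pics/m1.png",m)
E
```

```text
(600, 780, 3)
```

View pics/m1.png

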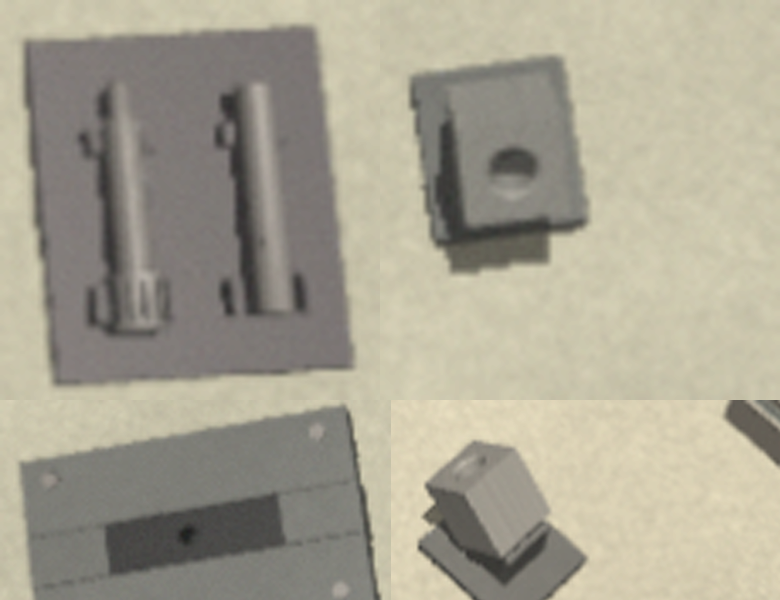

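Everything is clear in the crops: pin tip at crop (117,82), knob end at (135,330), bore mouth at (512,172), dark spot in the strip at (187,533). Now I turn these into positions.

Run:
```python
from h import *
np.set_printoptions(precision=4,suppress=True)
f=lambda a,u,v,s,ox=0,oy=0:[(u-.5+(x-ox+.5)/s,v-.5+(y-oy+.5)/s) for x,y in a]
def rect(n,uv,z):
    P=onz(n,uv,z); e=np.linalg.norm(np.roll(P,-1,0)-P,axis=1); print("centre",P.mean(0),"sides mm",e*1e3)
    d=(P[0]+P[1]-P[2]-P[3]);print("  yaw deg of far dir",np.degrees(np.arctan2(d[1],d[0])), "left dir-90",np.degrees(np.arctan2(*(P[0]+P[3]-P[1]-P[2])[[1,0]]))-90)
print("tray");rect("top",f([(25,40),(315,27),(353,368),(57,383)],362,185,5),.006)
pin=onz("top",f([(117,82),(137,328)],362,185,5),.018);d=pin[0]-pin[1];print("pin tip,knobend",pin,np.linalg.norm(d),np.degrees(np.arctan2(d[1],d[0])))
rod=onz("top",f([(250,85),(281,310)],362,185,5),.014+.004);print("rod",rod)
print("foot");rect("top",f([(413,75),(560,57),(588,225),(435,243)],275,100,5,380),.010)
tm=f([(513,172)],275,100,5,380)[0];sm=f([(470,464)],290,250,3.4,390,400)[0]
print("mouth two views",two(tm,sm),"onz.07",onz("top",[tm],.07))
print("strip");rect("top",f([(105,527),(278,495),(285,541),(110,575)],125,180,3.4,0,400),.039)
print("hole",onz("top",f([(187,533)],125,180,3.4,0,400),.039))
# tray rect by mask
t=np.load("pics/top0.npy");s=np.load("pics/scene0.npy")
hs=f([(187,533)],125,180,3.4,0,400)
g=cv2.cvtColor(t,cv2.COLOR_RGB2GRAY)
for n,im,(u,v,w,h) in (("top",t,(150,200,65,40)),):
    m=(g[v:v+h,u:u+w]<45).astype(np.uint8);c=max(cv2.findContours(m,0,2)[0],key=cv2.contourArea)
    r=cv2.minAreaRect(c);print(r);B=cv2.boxPoints(r)+[u,v];print(onz("top",B,.039),onz("top",[np.array(r[0])+[u,v]],.039))
# scene checks: dark spot in scene
print("proj of hole in scene",proj("scene",onz("top",hs,.039)), "pin tip/knob",proj("scene",pin))
```

```text
tray
centre [ 0.484  -0.2346  0.006 ] sides mm [128.2108 148.7303 127.3695 148.7891]
  yaw deg of far dir 4.429012499862335 left dir-90 3.7686851145747795
pin tip,knobend [[ 0.5339 -0.2019  0.018 ]
 [ 0.4289 -0.2083  0.018 ]] 0.10518667709415751 3.500414042874717
rod [[ 0.5337 -0.2593  0.018 ]
 [ 0.4375 -0.2696  0.018 ]]
foot
centre [ 0.6949 -0.0135  0.01  ] sides mm [67.1189 80.5315 68.5666 80.1224]
  yaw deg of far dir 8.906534137702458 left dir-90 8.155660593848722
mouth two views (array([ 0.6624, -0.0182,  0.0702]), [np.float64(0.000614738395316517), np.float64(0.000614738395316546)]) onz.07 [[ 0.6622 -0.0188  0.07  ]]
strip
centre [0.4831 0.2278 0.039 ] sides mm [109.6469  29.1036 110.3846  30.2198]
  yaw deg of far dir 11.064538024256368 left dir-90 11.98583215918832
hole [[0.4839 0.2324 0.039 ]]
((14.615385055541992, 21.576923370361328), (12.747549057006836, 15.885406494140625), 78.69007110595703)
[[0.4868 0.2843 0.039 ]
 [0.4941 0.2513 0.039 ]
 [0.4678 0.2441 0.039 ]
 [0.4605 0.2769 0.039 ]] [[0.4772 0.2641 0.039 ]]
proj of hole in scene [[349.675 169.857]] pin tip/knob [[205.3076 278.9664]
 [179.5156 245.2955]]
```

```bash
cat >> h.py <<'E'
from scipy.spatial.transform import Rotation as Ro
np.set_printoptions(precision=4,suppress=True)
def tool(yaw,lean):
    "tool x horizontally at yaw (deg), tool leaning: lean>0 -> fingers point back to -x side, lean<0 forward"
    y,l=np.radians([yaw,lean]);h=np.array([np.cos(y),np.sin(y),0]);k=np.array([0,0,1.])
    x=np.cos(l)*h-np.sin(l)*k; z=-np.sin(l)*h-np.cos(l)*k
    return np.c_[x,np.cross(z,x),z]
def go(p,R,back=0):
    "shift/turn from the present pose so that the point `back` m behind TCP comes to p"
    s=arm.state();R0=np.array(s["tcp_rot"]);T=np.array(p)+back*R[:,2]
    print("t",round(s["time"],2),"shift mm",np.round(R0.T@(T-s["eef_pos"])*1e3,1),"turn deg",np.round(Ro.from_matrix(R0.T@R).as_rotvec(degrees=True),2),"TCP target",T)
E
python3 - <<'E'
from h import *
go([.4735,-.2058,.10],tool(3.8,0))
E
```

```text
t 0.1 shift mm [ 340.2 -236.   122.2] turn deg [-0.11  0.   21.46] TCP target [ 0.4735 -0.2058  0.1   ]
```

```bash
python3 -m inch '[[0.55,[340,-236,122],[0,0,21.5]],[0.55,[340,-236,122],[0,0,21.5]],[0.55,[340,-236,122],[0,0,21.5]],[0.55,[340,-236,122],[0,0,21.5]],[0.55,[340,-236,122],[0,0,21.5]],[0.55,[340,-236,122],[0,0,21.5]],[0.55,[340,-236,122],[0,0,21.5]],[0.55,[340,-236,122],[0,0,21.5]],[0.55,[340,-236,122],[0,0,21.5]],[0.55,[340,-236,122],[0,0,21.5]],[0.55,[340,-236,122],[0,0,21.5]],[0.55,[340,-236,122],[0,0,21.5]]]'
python3 - <<'E'
from h import *
go([.4735,-.2058,.0075],tool(3.8,0))
im=arm.grab_frame("scene");cv2.imwrite("pics/s1.png",crop(im,120,150,180,150,4))
E
```

```text
time: 1.3
eef_pos: [0.4735, -0.2078, 0.1008]
tcp_rot: [[0.998, 0.065, 0.001], [0.065, -0.998, -0.001], [0.0, 0.001, -1.0]]
wrist_force: [-0.1, -0.2, 0.5]
grip_width: 0.0394
grip_force: 0.0
t 1.3 shift mm [ 0.1 -2.  93.3] turn deg [ 0.04 -0.03 -0.09] TCP target [ 0.4735 -0.2058  0.0075]
```

View pics/s1.png

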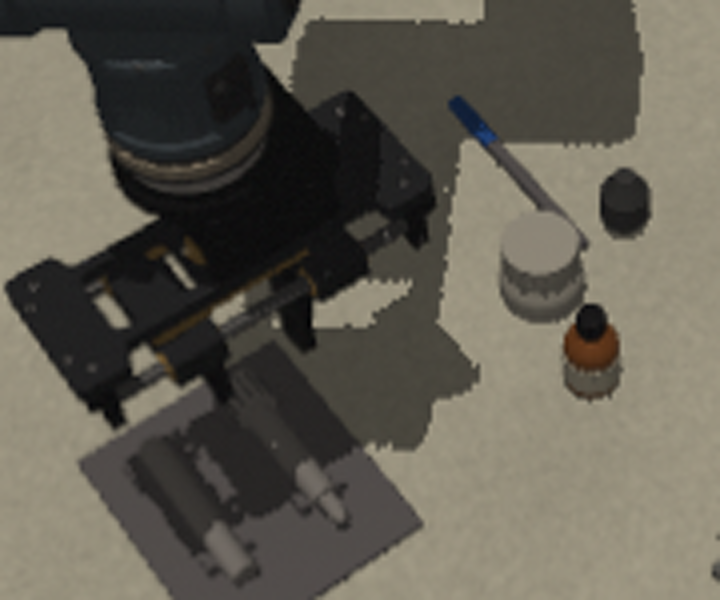

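The gripper hovers above the pin lane, with the fingers at crop (220,390) and (300,340) on either side of it. The jar and bottle are well clear. Descend and grip.

```bash
python3 -m inch '[[0.55,[0,-2,40],[0,0,0]],[0.55,[0,-2,75],[0,0,0]],[0.55,[0,-2,88],[0,0,0]],[0.55,[0,-2,93],[0,0,0]],[0.55,[0,-2,93],[0,0,0]],[1,[0,-2,93],[0,0,0]],[1,[0,-2,93],[0,0,0]],[1,[0,-2,93],[0,0,0]],[1,[0,-2,93],[0,0,0]]]'
```

```text
time: 2.25
eef_pos: [0.4745, -0.2064, 0.0084]
tcp_rot: [[0.998, 0.067, 0.003], [0.067, -0.998, -0.004], [0.003, 0.004, -1.0]]
wrist_force: [-1.5, -4.1, 0.6]
grip_width: 0.015
grip_force: 30.4
```

```bash
python3 -m inch '[[1,[0,0,-15],[0,0,0]],[1,[0,0,-45],[0,0,0]],[1,[0,0,-90],[0,0,0]],[1,[0,0,-140],[0,0,0]],[1,[0,0,-160],[0,0,0]],[1,[0,0,-160],[0,0,0]]]'
python3 - <<'E'
from h import *
M=np.array([.6623,-.0185,.070]);R=tool(8.5,45);b=R[:,0]
go(M-b*.086+[0,0,.03],R,.0096)
s=arm.state();R0=np.array(s["tcp_rot"]);P=s["eef_pos"]-.0096*R0[:,2]
print("proj expected tip,knobend scene",proj("scene",[P+.061*R0[:,0],P-.047*R0[:,0]]),"top",proj("top",[P+.061*R0[:,0],P-.047*R0[:,0]]))
ims=[arm.grab_frame("scene"),arm.grab_frame("top")]
A=[]
for n,im in zip(("scene","top"),ims):
    np.save(f"pics/{n}2.npy",im);c=proj(n,[P+.03*R0[:,0]])[0].astype(int);print(n,"crop origin",c-[50,50]);A.append(crop(im,c[0]-50,c[1]-50,100,100,3.9))
cv2.imwrite("pics/m2.png",cv2.convertScaleAbs(np.hstack(A),alpha=1.8))
E
```

```text
time: 2.85
eef_pos: [0.4753, -0.2058, 0.171]
tcp_rot: [[0.998, 0.066, 0.007], [0.066, -0.998, -0.005], [0.006, 0.005, -1.0]]
wrist_force: [0.3, -0.2, -2.3]
grip_width: 0.0145
grip_force: 29.9
t 2.85 shift mm [ 131.5 -169.1   17. ] turn deg [ -1.57 -45.33  -4.6 ] TCP target [ 0.5954 -0.0285  0.154 ]
proj expected tip,knobend scene [[195.5571 238.8367]
 [165.6612 201.7219]] top [[407.5686 183.0852]
 [413.5378 245.7096]]
scene crop origin [136 177]
top crop origin [359 150]
```

View pics/m2.png

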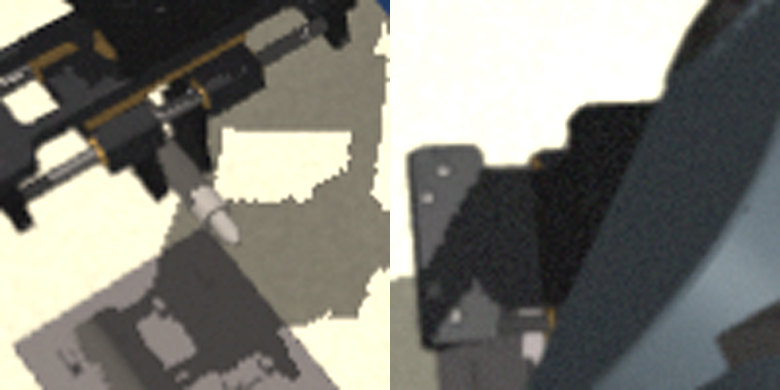

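The held pin's tip shows in the scene crop at (233,241), against (234,243) predicted, so the in-hand estimate holds. Next, swing to the pre-insertion pose.

```bash
python3 -m inch '[[1,[22,-28,0],[0,-7.5,-0.8]],[1,[44,-56,0],[0,-15,-1.6]],[1,[66,-84,0],[-0.5,-22.5,-2.4]],[1,[88,-112,5],[-1,-30,-3]],[1,[110,-140,11],[-1.3,-37.5,-4]],[1,[131.5,-169,17],[-1.6,-45.3,-4.6]],[1,[131.5,-169,17],[-1.6,-45.3,-4.6]],[1,[131.5,-169,17],[-1.6,-45.3,-4.6]],[1,[131.5,-169,17],[-1.6,-45.3,-4.6]],[1,[131.5,-169,17],[-1.6,-45.3,-4.6]]]'
cat > look.py <<'E'
from h import *
import sys
M=np.array([.6623,-.0185,.070]);R=tool(8.5,45);b=R[:,0]
go(M-b*.086,R,.0096)
s=arm.state();R0=np.array(s["tcp_rot"]);P=s["eef_pos"]-.0096*R0[:,2]
Q=[P+.061*R0[:,0],P-.047*R0[:,0],M]; print("tip",Q[0],"q",s["qpos"])
A=[]
for n in ("scene","top"):
    im=arm.grab_frame(n);q=proj(n,Q);c=q[2].astype(int)-[55,65];A.append(crop(im,*c,100,100,3.9));print(n,"expect in crop tip,knobend,mouth\n",(q-c+.5)*3.9)
cv2.imwrite(sys.argv[1],cv2.convertScaleAbs(np.hstack(A),alpha=1.8))
E
python3 look.py pics/m3.png
```

```text
time: 3.95
eef_pos: [0.5932, -0.0288, 0.1524]
tcp_rot: [[0.697, 0.146, -0.702], [0.106, -0.989, -0.101], [-0.709, -0.004, -0.705]]
wrist_force: [-0.6, -0.2, -0.6]
grip_width: 0.015
grip_force: 29.9
t 3.95 shift mm [21.8  0.1 18.4] turn deg [-0.25  0.18  0.09] TCP target [ 0.5954 -0.0285  0.124 ]
tip [ 0.6424 -0.0214  0.1159] q [-0.1355  0.9474  0.9988 -0.2115  1.9565  1.286 ]
scene expect in crop tip,knobend,mouth
 [[197.4779 188.0651]
 [ 95.8548   8.3671]
 [219.3142 257.7946]]
top expect in crop tip,knobend,mouth
 [[224.2912 264.9956]
 [253.279  368.4284]
 [216.7161 259.0954]]
```

View pics/m3.png

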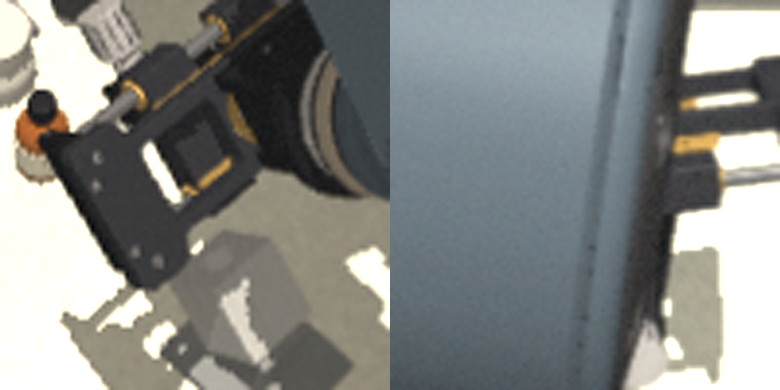

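Knob and gripper are where expected (knob ~(105,40), mouth ~(218,258) in the scene crop). The tip is hidden behind the finger bar. Insert by steps, feeling the force.

```bash
python3 -m inch '[[1,[11,0,9],[-0.2,0.2,0]],[1,[22,0,18.4],[-0.2,0.2,0]],[1,[22,0,18.4],[-0.2,0.2,0]],[1,[30,0,18.4],[-0.2,0.2,0]],[1,[40,0,18.4],[-0.2,0.2,0]],[1,[50,0,18.4],[-0.2,0.2,0]],[1,[60,0,18.4],[-0.2,0.2,0]],[1,[60,0,18.4],[-0.2,0.2,0]],[1,[60,0,18.4],[-0.2,0.2,0]]]'
python3 - <<'E'
from h import *
M=np.array([.6623,-.0185,.070]);R=tool(8.5,45);b=R[:,0]
s=arm.state();R0=np.array(s["tcp_rot"]);print("force in tool",R0.T@s["wrist_force"],"moment",R0.T@s["moment"])
go(M-b*(.061-.042),R,.0096)
E
```

```text
time: 4.95
eef_pos: [0.6222, -0.0228, 0.0944]
tcp_rot: [[0.697, 0.15, -0.701], [0.108, -0.989, -0.105], [-0.709, -0.003, -0.705]]
wrist_force: [0.6, 0.5, -1.4]
grip_width: 0.0151
grip_force: 29.9
force in tool [ 1.4366 -0.3971  0.5182] moment [-0.0208  0.5642 -0.013 ]
t 4.95 shift mm [26.8  1.8 -1.7] turn deg [-0.01  0.17  0.21] TCP target [ 0.6423 -0.0215  0.0766]
```

```bash
python3 -m inch '[[1,[0,1.8,-1.7],[0,0,0]],[1,[3,1.8,-1.7],[0,0.2,0.2]],[1,[6,1.8,-1.7],[0,0.2,0.2]],[1,[9,1.8,-1.7],[0,0.2,0.2]],[1,[9,1.8,-1.7],[0,0.2,0.2]]]'
cat > f.py <<'E'
from h import *
M=np.array([.6623,-.0185,.070]);R=tool(8.5,45);b=R[:,0]
s=arm.state();R0=np.array(s["tcp_rot"]);print("force in tool",R0.T@s["wrist_force"],"moment",R0.T@s["moment"])
go(M-b*(.061-.042),R,.0096)
E
python3 f.py
```

```text
time: 5.45
eef_pos: [0.6295, -0.024, 0.0903]
tcp_rot: [[0.699, 0.147, -0.699], [0.104, -0.989, -0.105], [-0.707, 0.001, -0.707]]
wrist_force: [-1.1, -0.3, -2.7]
grip_width: 0.015
grip_force: 29.9
force in tool [1.0979 0.1712 2.6934] moment [-0.1363  0.4519 -0.0031]
t 5.45 shift mm [18.9 -0.6  0.5] turn deg [ 0.   -0.   -0.05] TCP target [ 0.6423 -0.0215  0.0766]
```

```bash
python3 -m inch '[[1,[4,-0.3,0.2],[0,0,0]],[1,[8,-0.3,0.2],[0,0,0]],[1,[12,-0.3,0.2],[0,0,0]],[1,[15,-0.3,0.2],[0,0,0]],[1,[15,-0.3,0.2],[0,0,0]]]'; python3 f.py
```

```text
time: 5.95
eef_pos: [0.64, -0.022, 0.0788]
tcp_rot: [[0.699, 0.148, -0.7], [0.104, -0.989, -0.105], [-0.708, 0.0, -0.707]]
wrist_force: [-3.0, -2.9, -0.4]
grip_width: 0.0153
grip_force: 29.9
force in tool [-2.1004  2.4097  2.6857] moment [-0.4406 -0.0075  0.0721]
t 5.95 shift mm [ 3.2 -0.2 -0.1] turn deg [ 0.01  0.03 -0.03] TCP target [ 0.6423 -0.0215  0.0766]
```

```bash
python3 -m inch '[[1,[1.5,0,0],[0,0,0]],[1,[3,0,0],[0,0,0]],[1,[4.5,0,0],[0,0,0]],[1,[4.5,0,0],[0,0,0]]]'; python3 f.py
```

```text
time: 6.35
eef_pos: [0.6405, -0.022, 0.0787]
tcp_rot: [[0.693, 0.146, -0.706], [0.102, -0.989, -0.105], [-0.714, 0.001, -0.701]]
wrist_force: [-9.5, -4.6, 6.6]
grip_width: 0.0148
grip_force: 29.9
force in tool [-11.8033   3.1425   2.5871] moment [-0.5238 -1.5327  0.0505]
t 6.35 shift mm [ 2.7 -0.2  0.1] turn deg [-0.03  0.53 -0.09] TCP target [ 0.6423 -0.0215  0.0766]
```

Axial resistance rises to 12 N, so the tip is on the floor. Relieve the push, open and back off.

```bash
python3 -m inch '[[1,[-3,0,0],[0,0,0]],[0.7,[-3,0,0],[0,0,0]],[0.5,[-3,0,0],[0,0,0]],[0.5,[-3,0,0],[0,0,0]],[0.5,[-3,0,0],[0,0,0]],[0.5,[-3,0,-15],[0,0,0]],[0.5,[-3,0,-40],[0,0,0]],[0.5,[-3,0,-80],[0,0,0]],[0.5,[-3,0,-120],[0,0,0]],[0.3,[-3,0,-130],[0,0,0]],[0.3,[-3,0,-130],[0,0,0]]]'
python3 - <<'E'
from h import *
M=np.array([.6623,-.0185,.070]);R=tool(8.5,-45);b=R[:,2]
K=M-b*(.096-.042); print("expected knob centre",K, "proj scene",proj("scene",[K,K-.012*b]),"top",proj("top",[K,K-.012*b]))
go(K-b*.09,R,-.019)
A=[]
for n in ("scene","top"):
    im=arm.grab_frame(n);np.save(f"pics/{n}4.npy",im);c=proj(n,[K])[0].astype(int)-50;print(n,c);A.append(crop(im,*c,100,100,3.9))
cv2.imwrite("pics/m4.png",cv2.convertScaleAbs(np.hstack(A),alpha=1.6))
E
```

```text
time: 7.45
eef_pos: [0.7339, -0.0075, 0.1712]
tcp_rot: [[0.704, 0.148, -0.694], [0.105, -0.989, -0.105], [-0.702, 0.001, -0.712]]
wrist_force: [-0.4, -0.6, -0.8]
grip_width: 0.0526
grip_force: 0.0
expected knob centre [ 0.6245 -0.0241  0.1082] proj scene [[300.4275 246.9629]
 [297.6345 242.0527]] top [[304.1706 145.5228]
 [304.9106 148.2896]]
t 7.45 shift mm [-143.5    0.2  121.8] turn deg [ 0.05 89.6   0.04] TCP target [ 0.5483 -0.0355  0.1853]
scene [250 196]
top [254  95]
```

View pics/m4.png

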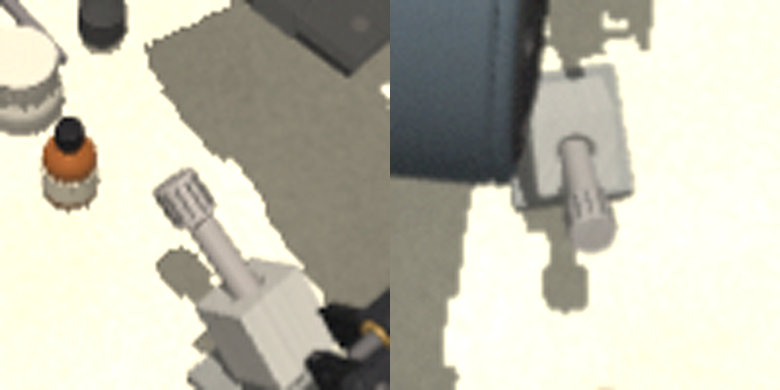

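The pin stands in the rest. In the scene crop the knob runs from (172,188) to (200,213); in the top crop its end face is at (595,235) and the knob's middle at (589,214). Triangulate before the second grasp.

```bash
cat > k.py <<'E'
from h import *
T=lambda x,y:(254-.5+(x-390+.5)/3.9,95-.5+(y+.5)/3.9)
S=lambda x,y:(250-.5+(x+.5)/3.9,196-.5+(y+.5)/3.9)
E
python3 - <<'E'
from k import *
e=two(T(595,235),S(172,187));print("end",e)
c=two(T(589,214),S(187,202));print("mid",c)
M=np.array([.6623,-.0185,.070])
for p,l in((e[0],108-42),(c[0],96-42)):
    d=M-p;n=np.linalg.norm(d);print(n*1e3,l,"yaw",np.degrees(np.arctan2(d[1],d[0])),"slope",np.degrees(np.arcsin(-d[2]/n)))
# silhouette axis of pin in top: mid-body
R=tool(8.5,-45)
go([.53,-.037,.27],R)
E
```

```text
end (array([ 0.6076, -0.0283,  0.102 ]), [np.float64(0.00022185741536592742), np.float64(0.00022185741536591365)])
mid (array([ 0.6187, -0.0259,  0.1002]), [np.float64(0.0005122108981983137), np.float64(0.000512210898198444)])
64.12680113842607 66 yaw 10.20079744421592 slope 29.897246567415444
53.51716123927944 54 yaw 9.614829607131876 slope 34.37341756413882
t 7.55 shift mm [-215.6   -1.    72.6] turn deg [-0.05 89.98  0.01] TCP target [ 0.53  -0.037  0.27 ]
```

```bash
python3 - <<'E'
from h import *
R=tool(9,-52)
go([.50,-.044,.27],R)
E
python3 -m inch '[[0.4,[5,0,-20],[0,8,0]],[0.4,[-15,0,-20],[0,16,0]],[0.4,[-50,0,-10],[0,24,0]],[0.4,[-85,0,0],[0,32,0]],[0.4,[-120,-1,15],[0,40,0]],[0.4,[-155,-1,30],[0,48,0]],[0.4,[-185,-1,45],[0,56,0]],[0.4,[-205,-1,60],[0,64,0]],[0.4,[-215,-1,72],[0,72,0]],[0.4,[-215,-1,72],[0,80,0]],[0.4,[-215,-1,72],[0,88,0]],[0.4,[-215,-1,72],[0,96,0]]]';  python3 - <<'E'
from h import *
R=tool(9,-52);K=np.array([.6188,-.0255,.101])
go(K-.06*R[:,2],R,-.019+.0)
print(np.round(R,3));print(arm.state()["qpos"])
E
```

```text
t 7.55 shift mm [-237.3    1.5   94.3] turn deg [-0.01 96.98 -0.55] TCP target [ 0.5   -0.044  0.27 ]
time: 8.75
eef_pos: [0.53, -0.0273, 0.2689]
tcp_rot: [[0.762, 0.174, 0.623], [0.116, -0.984, 0.132], [0.637, -0.028, -0.771]]
wrist_force: [1.0, 1.0, -1.0]
grip_width: 0.0521
grip_force: 0.0
t 8.75 shift mm [-56.1  15.9 107.9] turn deg [-1.86 12.45 -0.45] TCP target [ 0.5573 -0.0352  0.1496]
[[ 0.608  0.156  0.778]
 [ 0.096 -0.988  0.123]
 [ 0.788 -0.    -0.616]]
[-0.5233  0.1937  2.11    1.0306  0.52    0.0432]
```

The wrist is close to its singular posture at this lean (q5 small). Since the pads close across the pin, any lean about that axis grips the knob just as well, so I'll use −30°.

Run:
```python
from h import *
R=tool(9,-30);K=np.array([.6188,-.0255,.101])
go(K-.065*R[:,2],R,.019)
```

```text
t 8.75 shift mm [-31.4  16.8 139.7] turn deg [-1.91 -9.55 -0.09] TCP target [ 0.5961 -0.0291  0.1408]
```

```bash
python3 -m inch '[[0.4,[-5,3,20],[-1,-4,0]],[0.4,[-12,6,50],[-1.9,-9.5,0]],[0.4,[-18,10,80],[-1.9,-9.5,0]],[0.4,[-25,14,110],[-1.9,-9.5,0]],[0.4,[-31,17,138],[-1.9,-9.5,0]],[0.4,[-31,17,138],[-1.9,-9.5,0]],[0.4,[-31,17,138],[-1.9,-9.5,0]],[0.4,[-31,17,138],[-1.9,-9.5,0]]]';  python3 - <<'E'
from h import *
R=tool(9,-30);K=np.array([.6188,-.0255,.101])
go(K,R,.019)
print(arm.state()["qpos"])
A=[]
for n in ("scene","top"):
    im=arm.grab_frame(n);np.save(f"pics/{n}5.npy",im);c=proj(n,[K])[0].astype(int)-50;print(n,c);A.append(crop(im,*c,100,100,3.9))
cv2.imwrite("pics/m5.png",cv2.convertScaleAbs(np.hstack(A),alpha=1.6))
E
```

```text
time: 9.55
eef_pos: [0.5973, -0.0302, 0.1443]
tcp_rot: [[0.855, 0.157, 0.495], [0.136, -0.988, 0.078], [0.501, 0.001, -0.865]]
wrist_force: [0.4, -0.6, -0.3]
grip_width: 0.0521
grip_force: 0.0
t 9.55 shift mm [-2.7 -1.3 67.5] turn deg [ 0.02 -0.06  0.04] TCP target [ 0.6282 -0.024   0.0845]
[-0.3702  0.5073  1.9748  0.9294  0.3197  0.199 ]
scene [248 197]
top [254  99]
```

View pics/m5.png

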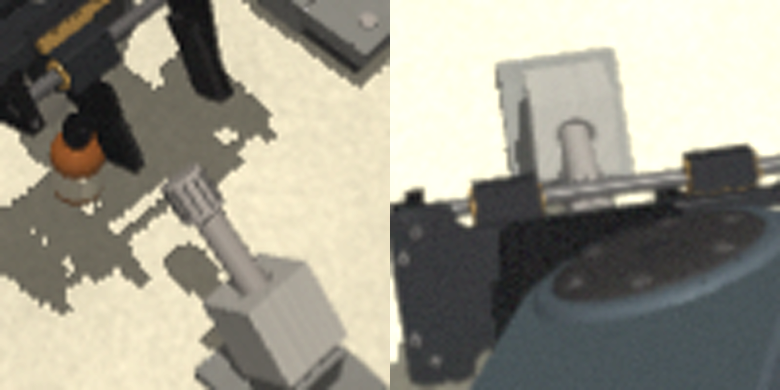

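The fingertips at scene crop (130,165) and (222,95) straddle the line to the knob at (193,190), and the pin is unmoved in the rest. Advance and grip.

```bash
python3 -m inch '[[0.4,[-1,-1,20],[0,0,0]],[0.4,[-2,-1.3,40],[0,0,0]],[0.4,[-2.7,-1.3,55],[0,0,0]],[0.4,[-2.7,-1.3,67],[0,0,0]],[0.4,[-2.7,-1.3,67],[0,0,0]],[0.4,[-2.7,-1.3,67],[0,0,0]]]'
python3 - <<'E'
from h import *
R=tool(9,-30);K=np.array([.6188,-.0255,.101])
go(K,R,.019)
print(arm.state()["qpos"])
E
```

```text
time: 10.25
eef_pos: [0.6288, -0.0243, 0.0849]
tcp_rot: [[0.854, 0.157, 0.495], [0.136, -0.988, 0.078], [0.502, 0.001, -0.865]]
wrist_force: [0.1, -0.6, 0.0]
grip_width: 0.0521
grip_force: 0.0
t 10.25 shift mm [-0.7 -0.4  0.1] turn deg [ 0.02 -0.1   0.05] TCP target [ 0.6282 -0.024   0.0845]
[-0.3339  0.651   1.9327  1.2344  0.2528 -0.0876]
```

```bash
python3 -m inch '[[0.9,[0,0,0],[0,0,0]],[1,[0,0,0],[0,0,0]],[1,[0,0,0],[0,0,0]],[1,[0,0,0],[0,0,0]],[1,[0,0,0],[0,0,0]]]'
python3 - <<'E'
from h import *
s=arm.state();R0=np.array(s["tcp_rot"])
for a in (38,45):
    h=np.array([.988,.15,0]);a=np.radians(a);d=-np.cos(a)*h+np.array([0,0,np.sin(a)]);print("retract 10mm in tool",R0.T@d*10)
E
```

```text
time: 10.75
eef_pos: [0.6289, -0.0244, 0.0842]
tcp_rot: [[0.855, 0.157, 0.495], [0.136, -0.988, 0.078], [0.501, 0.001, -0.865]]
wrist_force: [-0.4, -0.7, -0.2]
grip_width: 0.0227
grip_force: 30.0
retract 10mm in tool [-3.7311 -0.0495 -9.2732]
retract 10mm in tool [-2.5733 -0.0432 -9.6596]
```

```bash
python3 -m inch '[[1,[-3,0,-7.5],[0,0,0]],[1,[-6,0,-18],[0,0,0]],[1,[-9,0,-28],[0,0,0]],[1,[-12.5,0,-38],[0,0,0]],[1,[-16,0,-50],[0,0,0]],[1,[-22,0,-75],[0,0,0]],[1,[-35,0,-110],[0,0,0]],[1,[-35,0,-110],[0,0,0]]]'
python3 - <<'E'
from h import *
s=arm.state();R0=np.array(s["tcp_rot"]);print(s["qpos"])
G=s["eef_pos"]-.019*R0[:,2];h=np.array([.988,.15,0])
d={a:np.cos(np.radians(a))*h-np.array([0,0,np.sin(np.radians(a))]) for a in (38,45)}
A=[]
for n in ("scene","top"):
    im=arm.grab_frame(n);np.save(f"pics/{n}6.npy",im);c=proj(n,[G])[0].astype(int)-[50,45]
    print(n,c,[((proj(n,[G+.096*d[a]])[0]-c+.5)*3.9).round() for a in d]);A.append(crop(im,*c,100,100,3.9))
cv2.imwrite("pics/m6.png",cv2.convertScaleAbs(np.hstack(A),alpha=1.6))
E
```

```text
time: 11.55
eef_pos: [0.5415, -0.0372, 0.1638]
tcp_rot: [[0.855, 0.157, 0.495], [0.136, -0.988, 0.078], [0.501, 0.001, -0.865]]
wrist_force: [0.4, 0.7, -1.8]
grip_width: 0.0225
grip_force: 30.0
[-0.4398  0.4189  2.0891  1.0065  0.3394  0.0589]
scene [218 152] [array([299., 338.]), array([288., 337.])]
top [263 138] [array([169.,  57.]), array([171.,  78.])]
```

View pics/m6.png

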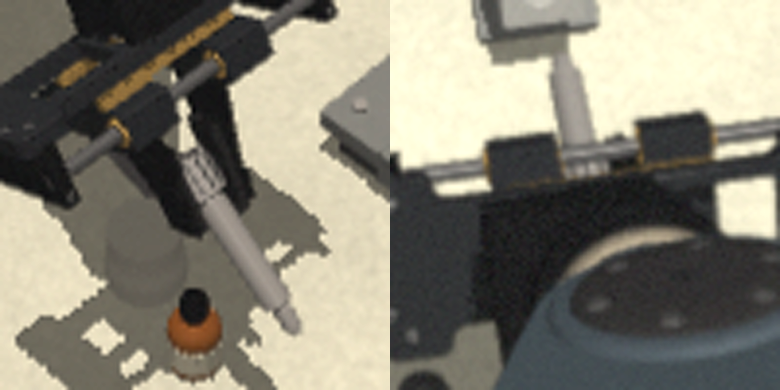

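The pin is held by its knob, free of the rest, with its tip at scene crop (291,330) and top crop (560,59). Triangulate the tip to get its angle in the hand.

Run:
```python
from h import *
T=lambda x,y:(263-.5+(x-390+.5)/3.9,138-.5+(y+.5)/3.9)
S=lambda x,y:(218-.5+(x+.5)/3.9,152-.5+(y+.5)/3.9)
s=arm.state();R0=np.array(s["tcp_rot"]);G=s["eef_pos"]-.019*R0[:,2]
for a,b in (((560,58),(291,331)),((560,62),(290,331))):
    X,e=two(T(*a),S(*b));d=X-G;n=np.linalg.norm(d);t=R0.T@d
    print("tip",X,e[0],"len from grasp pt",n*1e3,"in tool",t*1e3,"angle in xz",np.degrees(np.arctan2(t[0],t[2])),"y",np.degrees(np.arcsin(t[1]/n)),"slope",np.degrees(np.arcsin(-d[2]/n)))
```

```text
tip [ 0.6043 -0.0289  0.1253] 0.0013219546801576455 len from grasp pt 88.6207487087619 in tool [33.7758  0.304  81.9313] angle in xz 22.40369362722326 y 0.19655792086144266 slope 37.465166131951754
tip [ 0.603  -0.0288  0.1234] 0.0010848806191915785 len from grasp pt 88.78415277709566 in tool [31.7117 -0.0201 82.9276] angle in xz 20.926986290663955 y -0.012968631730766919 slope 38.94252350037409
```

Run:
```python
from h import *
P={}
for n,(u,v,w,h),seed in (("top",(150,200,65,40),(180,219)),("scene",(320,145,60,55),(349,171))):
    im=np.load(f"pics/{n}0.npy")[v:v+h,u:u+w];g=cv2.cvtColor(im,cv2.COLOR_RGB2GRAY)
    big=cv2.resize(g,None,fx=8,fy=8,interpolation=cv2.INTER_CUBIC)
    th,_=cv2.threshold(big,0,255,cv2.THRESH_OTSU)
    m=(big<th).astype(np.uint8)
    m=cv2.morphologyEx(m,cv2.MORPH_OPEN,np.ones((25,25)))
    cs=cv2.findContours(m,0,2)[0];c=min(cs,key=lambda c:-cv2.pointPolygonTest(c,(float((seed[0]-u)*8),float((seed[1]-v)*8)),True))
    q=cv2.approxPolyDP(cv2.convexHull(c),20,True)[:,0]
    Q=(q+.5)/8-.5+[u,v];X=onz(n,Q,.039);print(n,th,X[:,:2].tolist(),"sides",np.linalg.norm(X-np.roll(X,-1,0),axis=1),"ctr",X.mean(0))
    # dark spot
    sb=big.astype(float);k=((seed[0]-u)*8,(seed[1]-v)*8);w2=sb[k[1]-40:k[1]+40,k[0]-40:k[0]+40]
    base=np.median(w2);wt=np.clip(base-8-w2,0,None);yy,xx=np.mgrid[:80,:80];cx,cy=(wt*xx).sum()/wt.sum()+k[0]-40,(wt*yy).sum()/wt.sum()+k[1]-40
    print("  spot",onz(n,[((cx+.5)/8-.5+u,(cy+.5)/8-.5+v)],.039),base,w2.min())
```

```text
top 62.0 [[0.5090512967096669, 0.17749191140922702], [0.47770522146578864, 0.1725720032889199], [0.4579345161329399, 0.2796793849845741], [0.48852088858923404, 0.2836433466408188]] sides [0.0317 0.1089 0.0308 0.1081] ctr [0.4833 0.2283 0.039 ]
  spot [[0.4831 0.2328 0.039 ]] 44.0 19.0
scene 99.0 [[0.4796728943653781, 0.3338011727102557], [0.5553561612413307, 0.26566010341664176], [0.5680614970975357, 0.20217762645946374], [0.5141696054305321, 0.11617796359764326], [0.42650162504884226, 0.18378481397905705], [0.4106257279772686, 0.2618166960431007], [0.4459644308881143, 0.32773697053003886]] sides [0.1018 0.0647 0.1015 0.1107 0.0796 0.0748 0.0342] ctr [0.4858 0.2416 0.039 ]
  spot [[0.4839 0.2302 0.039 ]] 45.0 23.0
```

```bash
cat > st.py <<'E'
from h import *
import sys
H=np.array([.4833,.2315,.039]);u=np.array([-.187,.982,0]);R=tool(10.8,21.8);o=np.array([.0334,0,.0646])
s=arm.state();R0=np.array(s["tcp_rot"])
t=s["eef_pos"]+R0@o-H;print("tip: along",t@u*1e3,"across",t[:2]@[.982,.187]*1e3,"z-39",t[2]*1e3,"force",s["wrist_force"],"mom",s["moment"],"q",s["qpos"])
def to(along,z,across=0): go(H+along*u+np.array([.982,.187,0])*across+[0,0,z]-R@o,R)
if len(sys.argv)>1: to(*[float(a)/1e3 for a in sys.argv[1:]])
E
python3 st.py -22 60
```

```text
tip: along -278.03769047067345 across 70.70050898350209 z-39 84.6530371372755 force [ 0.0532 -0.4394 -1.9376] mom [-0.0241  0.3819 -0.0541] q [-0.4385  0.4238  2.0843  1.0092  0.3376  0.0578]
t 11.65 shift mm [ -16.6 -253.5  -20.1] turn deg [  0.23 -51.92  -1.87] TCP target [0.4805 0.2086 0.1714]
```

```bash
python3 -m inch '[[1,[-2,-15,-20],[0,-4,0]],[1,[-4,-40,-20],[0,-9,0]],[1,[-5,-65,-20],[0,-15,0]],[1,[-7,-95,-20],[0,-21,-0.5]],[1,[-9,-125,-20],[0,-27,-1]],[1,[-11,-155,-20],[0,-33,-1]],[1,[-13,-185,-20],[0,-39,-1.5]],[1,[-14,-215,-20],[0,-45,-1.5]],[1,[-16.6,-240,-20],[0.2,-50,-1.9]],[1,[-16.6,-253.5,-20],[0.2,-51.9,-1.9]],[1,[-16.6,-253.5,-20],[0.2,-51.9,-1.9]],[1,[-16.6,-253.5,-20],[0.2,-51.9,-1.9]]]'; python3 st.py -22 20
python3 - <<'E'
from h import *
H=np.array([.4833,.2315,.039]);u=np.array([-.187,.982,0]);s=arm.state();R0=np.array(s["tcp_rot"]);tip=s["eef_pos"]+R0@[.0334,0,.0646]
A=[]
for n in ("scene","top"):
    im=arm.grab_frame(n);np.save(f"pics/{n}7.npy",im);c=proj(n,[tip])[0].astype(int)-[50,55];print(n,c,"exp tip",(proj(n,[tip])[0]-c+.5)*3.9);A.append(crop(im,*c,100,100,3.9))
cv2.imwrite("pics/m7.png",cv2.convertScaleAbs(np.hstack(A),alpha=1.8))
E
```

```text
time: 12.85
eef_pos: [0.4806, 0.2089, 0.1696]
tcp_rot: [[0.911, 0.19, -0.366], [0.176, -0.982, -0.07], [-0.373, -0.0, -0.928]]
wrist_force: [-0.1, -0.3, -1.1]
grip_width: 0.0231
grip_force: 30.0
tip: along -21.623263886848697 across 0.042077378226757466 z-39 58.228662479252975 force [-0.1425 -0.2723 -1.098 ] mom [ 0.0701 -0.381   0.0129] q [0.1955 0.6288 1.4728 0.002  1.422  1.5746]
t 12.85 shift mm [14.1  0.3 35.5] turn deg [0.04 0.08 0.13] TCP target [0.4805 0.2086 0.1314]
scene [296 103] exp tip [199.643  218.5851]
top [132 158] exp tip [198.4414 217.6202]
```

View pics/m7.png

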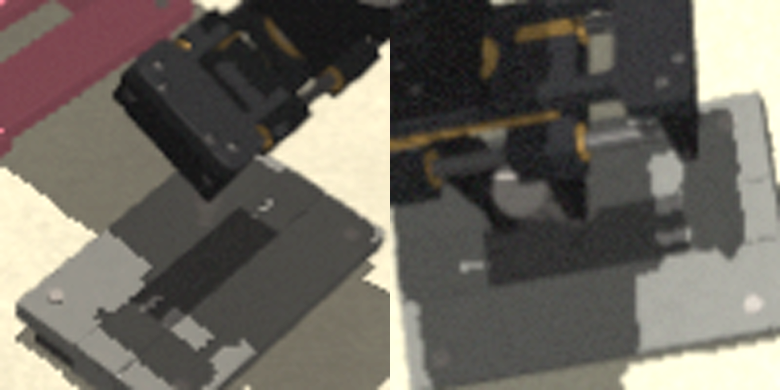

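In the top crop the knob's end shows at (520,193) between the fingers. The tip is hidden by the knob, and in the scene view only a faint bit shows below the gripper at (205,212). I check the knob against prediction.

```bash
python3 - <<'E'
from h import *
s=arm.state();R0=np.array(s["tcp_rot"]);tip=s["eef_pos"]+R0@[.0334,0,.0646];G=s["eef_pos"]-.019*R0[:,2]
d=(G-tip)/np.linalg.norm(G-tip);print("axis",d)
for n,c,x0 in(("top",[132,158],390),("scene",[296,103],0)):
    print(n,(proj(n,[G,tip+.108*d,tip])-c+.5)*3.9+[x0,0])
E
python3 st.py -22 5
```

```text
axis [ 0.0015 -0.0001  1.    ]
top [[532.4001 187.7518]
 [519.1246 180.7546]
 [589.4905 217.8028]]
scene [[219.6033 109.3847]
 [224.142   85.8374]
 [198.596  217.977 ]]
tip: along -22.35643268386383 across -0.30061072473369066 z-39 59.072338106006896 force [ 0.2983  0.3436 -1.9278] mom [ 0.0364 -0.3354 -0.0263] q [0.194  0.6269 1.4739 0.0021 1.4224 1.5748]
t 12.95 shift mm [20.3 -0.4 50.1] turn deg [-0.    0.06  0.05] TCP target [0.4805 0.2086 0.1164]
```

```bash
python3 -m inch '[[1,[6,0,15],[0,0,0]],[1,[13,0,32],[0,0,0]],[1,[20.3,-0.4,50],[0,0,0]],[1,[20.3,-0.4,50],[0,0,0]],[1,[20.3,-0.4,50],[0,0,0]]]'; python3 st.py -22 0
python3 - <<'E'
from h import *
im=arm.grab_frame("top");cv2.imwrite("pics/m8.png",cv2.convertScaleAbs(crop(im,140,170,100,75,7),alpha=1.8)[:525])
E
```

```text
time: 13.45
eef_pos: [0.4807, 0.2086, 0.1171]
tcp_rot: [[0.912, 0.188, -0.366], [0.174, -0.982, -0.069], [-0.372, -0.001, -0.928]]
wrist_force: [0.7, -1.1, -1.4]
grip_width: 0.0229
grip_force: 30.0
tip: along -21.927296539270273 across 0.13734978189226738 z-39 5.729980637837382 force [ 0.7072 -1.1385 -1.4062] mom [ 0.0774 -0.3322  0.0247] q [0.1944 0.698  1.5073 0.0028 1.3179 1.5752]
t 13.45 shift mm [1.9 0.  5.4] turn deg [-0.03  0.07  0.02] TCP target [0.4805 0.2086 0.1114]
```

```bash
python3 -m inch '[[1,[0.7,0,1.9],[0,0,0]],[1,[1.1,0,2.8],[0,0,0]],[1,[1.5,0,3.7],[0,0,0]],[1,[1.5,0,3.7],[0,0,0]]]' | grep -E "eef|wrist"; python3 st.py
```

```text
eef_pos: [0.4809, 0.2094, 0.1132]
wrist_force: [0.4, -0.5, 1.9]
tip: along -21.171786485806855 across 0.4361394769581659 z-39 1.7796715503916525 force [ 0.3995 -0.5286  1.9144] mom [-0.072  -0.1081  0.0363] q [0.1959 0.7038 1.5085 0.0028 1.3106 1.5753]
```

```bash
python3 -m inch '[[1,[0.4,0,0.9],[0,0,0]],[1,[0.7,0,1.9],[0,0,0]],[1,[0.7,0,1.9],[0,0,0]]]' | grep -E "eef|wrist"; python3 st.py
```

```text
eef_pos: [0.4808, 0.2095, 0.1127]
wrist_force: [-0.7, -0.6, 10.2]
tip: along -21.12390823098203 across 0.39388313583625173 z-39 1.2827510196632488 force [-0.6726 -0.6354 10.201 ] mom [-0.0682  0.5237 -0.0146] q [0.1959 0.7046 1.5085 0.0028 1.3101 1.5753]
```

Contact. Ease the push and slide along the strip toward the dark spot.

```bash
python3 -m inch '[[1,[-0.3,0,-0.8],[0,0,0]],[1,[-0.3,-1.5,-0.8],[0,0,0]],[1,[-0.3,-3,-0.8],[0,0,0]],[1,[-0.3,-4.5,-0.8],[0,0,0]],[1,[-0.3,-6,-0.8],[0,0,0]],[1,[-0.3,-7.5,-0.8],[0,0,0]],[1,[-0.3,-9,-0.8],[0,0,0]],[1,[-0.3,-10.5,-0.8],[0,0,0]],[1,[-0.3,-12,-0.8],[0,0,0]]]' | grep -E "eef|wrist"; python3 st.py
```

```text
eef_pos: [0.4793, 0.2187, 0.1128]
wrist_force: [1.3, -5.5, 6.5]
tip: along -12.180484848967414 across 0.6352674444379083 z-39 1.4009871935535336 force [ 1.3243 -5.5133  6.4944] mom [-1.4428 -0.0543  0.3038] q [0.2137 0.7068 1.5023 0.0036 1.3137 1.592 ]
```

```bash
python3 -m inch '[[1,[-0.3,-1,0],[0,0,0]],[1,[-0.3,-2,0],[0,0,0]],[1,[-0.3,-3,0],[0,0,0]],[1,[-0.3,-4,0],[0,0,0]],[1,[-0.3,-5,0],[0,0,0]],[1,[-0.3,-6,0],[0,0,0]],[1,[-0.3,-6,0],[0,0,0]]]' | grep -E "eef|wrist"; python3 st.py
```

```text
eef_pos: [0.4779, 0.2249, 0.1128]
wrist_force: [0.9, -4.4, 6.2]
tip: along -5.689068707132963 across 0.44176208620318225 z-39 1.4387717621953053 force [ 0.8762 -4.3838  6.2497] mom [-1.1859 -0.017   0.2792] q [0.2234 0.7077 1.4997 0.0083 1.3151 1.5997]
```

```bash
python3 -m inch '[[1,[0,-1,0],[0,0,0]],[1,[0,-2,0],[0,0,0]],[1,[0,-3,0],[0,0,0]],[1,[0,-3,0],[0,0,0]]]' | grep -E "eef|wrist"; python3 st.py
```

```text
eef_pos: [0.4773, 0.2279, 0.1128]
wrist_force: [0.8, -5.7, 5.5]
tip: along -2.6800508203170437 across 0.41535973513101665 z-39 1.4067724288481729 force [ 0.8113 -5.7249  5.5176] mom [-1.1568 -0.0295  0.2458] q [0.2282 0.7084 1.498  0.0102 1.3161 1.6037]
```

```bash
python3 -m inch '[[1,[0,-1,0],[0,0,0]],[1,[0,-2,0],[0,0,0]],[1,[0,-3,0],[0,0,0]],[1,[0,-3,0],[0,0,0]]]' | grep -E "eef|wrist"; python3 st.py
```

```text
eef_pos: [0.4766, 0.2311, 0.1126]
wrist_force: [0.9, -4.1, 5.4]
tip: along 0.6186492492713229 across 0.37283140803303266 z-39 1.2422675683787312 force [ 0.885  -4.0648  5.3512] mom [-1.0294 -0.0407  0.3092] q [0.2331 0.7093 1.4964 0.0127 1.3167 1.6076]
```

```bash
python3 -m inch '[[1,[0,-1,0],[0,0,0]],[1,[0,-2,0],[0,0,0]],[1,[0,-3,0],[0,0,0]],[1,[0,-3,0],[0,0,0]]]' | grep -E "eef|wrist"; python3 st.py
```

```text
eef_pos: [0.4761, 0.234, 0.1126]
wrist_force: [0.4, -4.7, 5.6]
tip: along 3.5796576356769823 across 0.36526946345431993 z-39 1.2474463458367822 force [ 0.4453 -4.7153  5.6083] mom [-1.0857 -0.115   0.315 ] q [0.2378 0.71   1.4946 0.0144 1.3178 1.6116]
```

```bash
python3 -m inch '[[1,[0,-1,0.3],[0,0,0]],[1,[0,-2,0.5],[0,0,0]],[1,[0,-3,0.5],[0,0,0]],[1,[0,-4,0.5],[0,0,0]],[1,[0,-4,0.5],[0,0,0]]]' | grep -E "eef|wrist"; python3 st.py
```

```text
eef_pos: [0.4754, 0.237, 0.1126]
wrist_force: [0.1, -6.2, 7.3]
tip: along 6.482047907663414 across 0.25192254336878794 z-39 1.188272057952626 force [ 0.0614 -6.1957  7.323 ] mom [-1.6148 -0.0041  0.3802] q [0.2437 0.7109 1.4926 0.0144 1.3189 1.6171]
```

```bash
python3 -m inch '[[1,[0,-1,0],[0,0,0]],[1,[0,-2,0],[0,0,0]],[1,[0,-3,0],[0,0,0]],[1,[0,-4,0],[0,0,0]],[1,[0,-4,0],[0,0,0]]]' | grep -E "eef|wrist"; python3 st.py
python3 - <<'E'
# where are the pin's pixels in the scene/top views against the first pictures
from h import *
s=arm.state();R0=np.array(s["tcp_rot"]);tip=s["eef_pos"]+R0@[.0334,0,.0646]
for n in ("scene","top"):
    np.save(f"pics/{n}9.npy",arm.grab_frame(n));print(n,proj(n,[tip,tip+[0,0,.018],tip+[0,0,.084]]))
E
```

```text
eef_pos: [0.4747, 0.2411, 0.1127]
wrist_force: [1.0, -6.4, 8.1]
tip: along 10.7000313076898 across 0.2992441500713564 z-39 1.2893251055089636 force [ 0.9569 -6.4439  8.0874] mom [-1.5219 -0.0078  0.3681] q [0.25   0.7118 1.49   0.0174 1.3205 1.6223]
scene [[352.1735 167.2404]
 [353.2091 162.3611]
 [357.2326 143.3543]]
top [[174.8685 219.6727]
 [172.244  218.5404]
 [161.5275 213.9118]]
```

Run:
```python
from h import *
for n,(u,v,w,h) in (("top",(158,210,34,20)),("scene",(338,155,30,26))):
    print(n,u,v)
    for k in "90":
        g=cv2.cvtColor(np.load(f"pics/{n}{k}.npy"),cv2.COLOR_RGB2GRAY)[v:v+h,u:u+w]
        print("\n".join(" ".join(f"{x:3d}" for x in r) for r in g));print()
```

```text
top 158 210
 16  16  20  20  20  15  13  17  19  22  23  23  21  21  25  34  42  45  44  42  44  45  43  44  42  42  45  44  43  64  74  73  70  64
 16  20  17  15  20  16  20  17  18  16  19  23  18  22  18  29  40  44  44  43  40  43  42  41  39  40  38  37  37  47  53  56  56  54
 16  20  24  25  25  22  23  17  17  12  12  14  14  10  17  28  39  40  39  40  38  36  34  33  30  27  30  30  37  47  52  52  50  48
 29  37  37  39  41  39  28  18  18  18  13  15  14  14  15  26  37  39  32  31  24  29  29  25  25  26  25  29  38  44  46  46  37  30
 45  50  53  54  52  47  39  21  17  15  10  13  17  14  11  29  38  40  35  29  26  25  25  26  28  27  29  25  29  31  30  30  24  29
 54  55  55  54  51  47  39  32  16  17  14  12  15  12  14  29  39  42  39  32  25  28  27  26  27  24  22  26  29  28  28  25  28  27
 55  56  55  55  52  45  38  31  23  16  12  17  15  12  13  28  38  44  42  36  30  27  27  28  29  30  27  25  28  28  27  30  28  31
 55  54  56  56  49  45  37  35  31  21  13  10  12  12  16  24  38  42  44  40  30  23  25  22  27  27  26  28  27  25  33  30  29  37

[... 9908 characters left out ...]
  45  45  45  46  46  45  45  45  45  48  63  79  78  79  79  79  80  80  79  80  79  80  81  81  80
 46  47  46  47  45  45  46  45  44  45  45  45  45  45  62  80  79  78  78  79  79  79  79  80  79  80  80  80  80  80
 46  46  46  46  45  46  45  45  46  46  46  44  44  56  78  78  79  78  78  80  79  78  78  79  78  79  79  81  81  80
 46  47  45  47  46  45  45  46  45  44  46  50  67  77  78  78  78  78  78  79  79  79  80  79  79  79  78  79  79  81
 44  45  46  47  45  45  45  46  45  46  55  77  77  78  78  79  79  79  79  79  79  80  79  79  79  79  79  79  79  80
 45  47  47  46  45  45  45  45  49  61  78  78  78  79  79  79  80  79  79  79  79  80  80  79  78  79  79  79  80  80
```

Run:
```python
from h import *
u=np.array([-.187,.982]);a=np.array([.982,.187])
for n,h,ts in (("scene",(349.2,170.2),[(353,169.5),(353,170.2)]),("top",(179.5,218.9),[(174.7,220),(174.7,220.8)])):
    Hh=onz(n,[h],.039)[0,:2]; print(n,"hole",Hh)
    for t in ts:
        X=onz(n,[t],.039)[0,:2]-Hh;print("  tip rel hole: along %.1f across %.1f"%(X@u*1e3,X@a*1e3))
for b in [(353,169.5),(353,170.2)]:
    print(two((174.7,220.4),b))
```

```text
scene hole [0.4841 0.2307]
  tip rel hole: along 8.4 across 5.1
  tip rel hole: along 6.6 across 6.6
top hole [0.4836 0.2327]
  tip rel hole: along 10.4 across -0.6
  tip rel hole: along 10.6 across -2.3
(array([0.4816, 0.2463, 0.0289]), [np.float64(0.00040364207001856637), np.float64(0.00040364207001858117)])
(array([0.4818, 0.2469, 0.0261]), [np.float64(0.00015935560096568465), np.float64(0.00015935560096565422)])
```

Run:
```python
from h import *
u=np.array([-.187,.982]);a=np.array([.982,.187])
Hh=onz("top",[(179.5,218.9)],.039)[0,:2]
for t in [(176.5,217.3),(177,217.5)]:
    X=onz("top",[t],.039)[0,:2]-Hh;print("along %.1f across %.1f"%(X@u*1e3,X@a*1e3), two(t,(353,169.8)))
```

```text
along 5.9 across 4.4 (array([0.4872, 0.2402, 0.0372]), [np.float64(0.0003000891362085284), np.float64(0.00030008913620845496)])
along 4.9 across 3.8 (array([0.4871, 0.2396, 0.0372]), [np.float64(0.000850920851350932), np.float64(0.0008509208513508438)])
```

The two cameras agree: the pin leans about 3° in the hand, so the tip passed ~4.5 mm to the far side of the hole and lagged the gripper along the strip. I correct the in-hand angle, lift a little, and start the slide again.

```bash
sed -i 's/R=tool(10.8,21.8);o=.*/R=tool(10.8,24.6);o=np.array([.0381,0,.0642])/' st.py; python3 st.py 10 8; python3 st.py -14 8|tail -1; python3 -c "
from h import *
print(np.array(arm.state()['tcp_rot']).T@[0,0,8])"
```

```text
tip: along 10.741840711522675 across 4.823189514593993 z-39 -0.09416296878340252 force [ 0.8114 -5.4999  8.1132] mom [-1.4784 -0.016   0.3742] q [0.25   0.7118 1.49   0.0176 1.3204 1.6223]
t 18.1 shift mm [-4.3  1.1 -7.5] turn deg [ 0.34 -2.77  0.06] TCP target [0.4737 0.2398 0.1212]
t 18.1 shift mm [-4.4 25.1 -7.3] turn deg [ 0.34 -2.77  0.06] TCP target [0.4781 0.2163 0.1212]
[-2.9743  0.0398 -7.4264]
```

```bash
python3 -m inch '[[1,[-3,0,-7.4],[0,0,0]],[1,[-4.4,4,-7.4],[0.3,-2.8,0]],[1,[-4.4,15,-7.4],[0.3,-2.8,0]],[1,[-4.4,25,-7.4],[0.3,-2.8,0]],[1,[-4.4,25,-7.4],[0.3,-2.8,0]],[1,[-4.4,25,-7.4],[0.3,-2.8,0]]]' | grep -E "eef|wrist|width"; python3 st.py -14 0
python3 - <<'E'
from h import *
s=arm.state();R0=np.array(s["tcp_rot"]);tip=s["eef_pos"]+R0@[.0381,0,.0642]
for n in ("top","scene"):
    im=arm.grab_frame(n);np.save(f"pics/{n}10.npy",im);q=proj(n,[tip,tip+[0,0,.018]]);print(n,q.tolist())
    u,v=q[0].astype(int)-[11,9];g=cv2.cvtColor(im,cv2.COLOR_RGB2GRAY)[v:v+17,u:u+22];print(u,v);print("\n".join(" ".join(f"{x:2d}" for x in r) for r in g))
E
```

```text
eef_pos: [0.4769, 0.2186, 0.1195]
wrist_force: [0.5, -0.4, -0.9]
grip_width: 0.0229
tip: along -11.045704841172524 across -0.8833948520707271 z-39 6.308565270184287 force [ 0.5189 -0.3945 -0.9329] mom [ 0.1033 -0.3196 -0.0014] q [0.2081 0.7171 1.473  0.0145 1.3819 1.585 ]
t 18.7 shift mm [3.4 2.6 5.4] turn deg [-0.35  0.06  0.05] TCP target [0.4781 0.2163 0.1132]
top [[184.43874959106074, 218.19870553318566], [182.00979223272694, 217.0247700694328]]
173 209
38 34 21 16 15 16 13 16 12 13 14 35 45 45 43 44 44 42 45 42 40 41
53 45 28 11 11 13 12 11 14 12 18 31 39 42 42 40 39 39 36 34 33 31
55 48 35 26 12 15 13 18 14 15 17 26 33 36 33 33 29 27 27 29 27 24
54 50 37 25 19 12 15 14 16 13 13 21 28 29 27 27 27 28 27 28 25 28
55 51 41 31 22 17 15 13 16 13 11 22 27 27 26 27 28 28 29 30 29 28
52 48 40 30 20 21 13 14 19 14 14 21 27 27 27 26 27 25 30 28 27 27
52 46 40 36 29 23 15 16 11 10 17 29 30 30 26 29 27 27 28 28 30 29
46 44 46 45 40 30 18 16 14 16 18 29 37 30 27 29 27 27 28 28 29 26
42 39 42 43 44 35 22 15 14 14 14 31 40 36 28 28 28 28 28 25 27 31
45 39 39 41 44 39 31 16 14 16 22 33 38 38 31
[... 1004 characters left out ...]
0 31 44 41 13 13 12 14 17 21 24 25 25 26
43 42 42 41 42 41 41 35 24 29 39 43 29 15 13 14 21 26 26 25 26 24
46 41 43 42 42 41 32 25 25 31 43 46 45 34 17 24 24 25 25 25 26 25
78 47 41 40 39 31 25 26 24 27 36 46 45 40 25 22 24 26 25 26 24 25
82 75 41 40 31 25 26 27 25 27 27 38 32 24 22 23 23 24 25 27 23 25
78 42 40 31 27 27 26 24 25 26 27 26 26 26 24 22 25 25 25 26 26 32
77 39 28 28 26 25 25 26 25 27 26 25 25 25 25 26 24 25 26 25 31 40
35 25 25 24 26 27 27 27 26 25 26 26 25 27 26 25 25 26 26 34 41 41
29 25 24 25 26 26 25 24 24 26 26 24 27 24 23 23 27 27 35 42 41 42
43 26 25 25 26 26 24 25 25 25 26 25 25 25 26 25 28 34 42 42 41 42
25 24 26 26 26 25 25 25 26 26 25 26 26 24 25 25 35 41 40 42 41 40
```

The numbers now put the tip within ~1 mm of prediction in both views. Touch down and slide again.

```bash
python3 -m inch '[[1,[1.5,2,2],[-0.3,0,0]],[1,[3,2.6,4],[-0.3,0,0]],[1,[3.4,2.6,5.4],[-0.3,0,0]],[1,[3.8,2.6,6.3],[-0.3,0,0]],[1,[3.8,2.6,6.3],[-0.3,0,0]]]' | grep -E "eef|wrist"; python3 st.py
```

```text
eef_pos: [0.4785, 0.2166, 0.1133]
wrist_force: [-0.1, 0.6, 6.8]
tip: along -13.667550207659074 across 0.32039026048746244 z-39 0.07137618741073076 force [-0.1205  0.5987  6.8132] mom [-0.0357  0.0977  0.0023] q [0.2075 0.7267 1.4731 0.008  1.3721 1.5847]
```

```bash
python3 -m inch '[[1,[0,-1,-0.4],[0,0,0]],[1,[0,-2,-0.4],[0,0,0]],[1,[0,-3,-0.4],[0,0,0]],[1,[0,-4,-0.4],[0,0,0]],[1,[0,-5,-0.4],[0,0,0]],[1,[0,-6,-0.4],[0,0,0]],[1,[0,-7,-0.4],[0,0,0]],[1,[0,-8,-0.4],[0,0,0]],[1,[0,-8,-0.4],[0,0,0]]]' | grep -E "eef|wrist"; python3 st.py
```

```text
eef_pos: [0.4774, 0.2227, 0.1133]
wrist_force: [1.1, -5.6, 6.9]
tip: along -7.715047864761868 across 0.42375787066774073 z-39 0.018117635063950865 force [ 1.073  -5.592   6.8606] mom [-1.0796 -0.0343  0.3   ] q [0.219  0.7285 1.4688 0.0089 1.3748 1.5955]
```

```bash
python3 -m inch '[[1,[0,-1,0],[0,0,0]],[1,[0,-2,0],[0,0,0]],[1,[0,-3,0],[0,0,0]],[1,[0,-4,0],[0,0,0]],[1,[0,-4,0],[0,0,0]]]' | grep -E "eef|wrist"; python3 st.py
```

```text
eef_pos: [0.4767, 0.2269, 0.1131]
wrist_force: [0.7, -4.8, 5.4]
tip: along -3.4772714480061446 across 0.47459509567602276 z-39 -0.1271972045756506 force [ 0.6874 -4.8148  5.3774] mom [-1.1454 -0.1368  0.2794] q [0.2253 0.7296 1.4666 0.0121 1.3756 1.6006]
```

```bash
python3 -m inch '[[1,[0,-1,0],[0,0,0]],[1,[0,-2,0.3],[0,0,0]],[1,[0,-3,0.3],[0,0,0]],[1,[0,-3,0.3],[0,0,0]]]' | grep -E "eef|wrist"; python3 st.py
```

```text
eef_pos: [0.4751, 0.232, 0.1117]
wrist_force: [0.6, 0.1, -2.0]
tip: along 2.1386161235923242 across -0.15235471087137795 z-39 -1.541630423800712 force [ 0.6324  0.0695 -2.0253] mom [ 0.0797 -0.3476 -0.0477] q [0.2315 0.7321 1.4661 0.0193 1.374  1.6039]
```

```bash
python3 -m inch '[[1,[0,-1,0],[0,0,0]],[1,[0,-2,0],[0,0,0]],[1,[0,-3,0],[0,0,0]],[1,[0,-3,0],[0,0,0]]]' | grep -E "eef|wrist"; python3 st.py
```

```text
eef_pos: [0.475, 0.234, 0.1123]
wrist_force: [0.2, -0.9, -1.1]
tip: along 4.066257997430952 across 0.16616689354382805 z-39 -0.9372083163262588 force [ 0.1718 -0.9289 -1.0662] mom [-0.161  -0.3998  0.0938] q [0.2354 0.7319 1.4639 0.0193 1.3759 1.6079]
```

It has dropped: the vertical load vanished and the TCP sank. Come back 1 mm and go down by feel.

```bash
python3 -m inch '[[1,[0,1,0],[0,0,0]],[1,[0.8,1,1.8],[0,0,0]],[1,[1.7,1,3.6],[0,0,0]],[1,[1.7,1,3.6],[0,0,0]]]' | grep -E "eef|wrist"; python3 st.py
```

```text
eef_pos: [0.4754, 0.2325, 0.1087]
wrist_force: [1.1, -1.6, 3.2]
tip: along 2.4424685770869656 across 0.29391194041872726 z-39 -4.520616434633633 force [ 1.054  -1.5945  3.2058] mom [-0.6345 -0.153   0.1893] q [0.2333 0.7366 1.4661 0.0177 1.3691 1.6066]
```

```bash
python3 -m inch '[[1,[0,0.8,0],[0,0,0]],[1,[0.8,0.8,1.8],[0,0,0]],[1,[1.7,0.8,3.6],[0,0,0]],[1,[1.7,0.8,3.6],[0,0,0]]]' | grep -E "eef|wrist"; python3 st.py
```

```text
eef_pos: [0.4754, 0.232, 0.1038]
wrist_force: [0.2, -4.2, 0.1]
tip: along 1.9792179470425308 across 0.10277209863278434 z-39 -9.421143743417813 force [ 0.2321 -4.1752  0.1104] mom [-0.7329 -0.4564  0.2216] q [0.2323 0.7432 1.469  0.0179 1.36   1.6053]
```

```bash
python3 -m inch '[[1,[0,1.2,0],[0,0,0]],[1,[0.8,1.2,1.8],[0,0,0]],[1,[1.7,1.2,3.6],[0,0,0]],[1,[2.3,1.2,5],[0,0,0]],[1,[2.3,1.2,5],[0,0,0]]]' | grep -E "eef|wrist"; python3 st.py
```

```text
eef_pos: [0.4756, 0.2314, 0.0985]
wrist_force: [-0.2, -1.5, -1.5]
tip: along 1.4007321825045143 across 0.20597788543941878 z-39 -14.708515588234112 force [-0.232  -1.4872 -1.4523] mom [-0.3997 -0.4404  0.1433] q [0.2308 0.7502 1.4719 0.0183 1.3497 1.6035]
```

```bash
python3 -m inch '[[1,[0.4,0.4,0.9],[0,0,0]],[1,[0.8,0.5,1.8],[0,0,0]],[1,[1.2,0.5,2.7],[0,0,0]],[1,[1.7,0.5,3.6],[0,0,0]],[1,[1.7,0.5,3.6],[0,0,0]]]' | grep -E "eef|wrist"; python3 st.py
```

```text
eef_pos: [0.4759, 0.231, 0.0957]
wrist_force: [0.3, -1.0, 4.0]
tip: along 1.0041446935364535 across 0.5309141430790746 z-39 -17.56752912446064 force [ 0.3234 -1.0474  3.9664] mom [-0.2143  0.0435  0.115 ] q [0.23   0.7543 1.4728 0.0182 1.3444 1.6027]
```

```bash
python3 -m inch '[[1,[0.4,0.2,0.9],[0,0,0]],[1,[0.8,0.2,1.8],[0,0,0]],[1,[1.2,0.2,2.7],[0,0,0]],[1,[1.6,0.2,3.6],[0,0,0]],[1,[1.6,0.2,3.6],[0,0,0]]]' | grep -E "eef|wrist"; python3 st.py
```

```text
eef_pos: [0.4763, 0.2309, 0.0954]
wrist_force: [-0.4, -1.3, 23.1]
tip: along 0.8567190694084471 across 0.8229088329768659 z-39 -17.855566218296378 force [-0.3898 -1.2694 23.069 ] mom [-0.4291  1.3332  0.0961] q [0.2297 0.755  1.4721 0.0183 1.3445 1.6023]
```

A hard stop at 23 N with 17.9 mm depth means the shoulder is on the strip. Relieve the load, open, retreat, and check.

```bash
python3 -m inch '[[1,[-1.6,0,-3.4],[0,0,0]],[0.8,[-1.6,0,-3.4],[0,0,0]],[0.5,[-1.6,0,-3.4],[0,0,0]],[0.4,[-1.6,0,-3.4],[0,0,0]],[0.4,[-1.6,0,-3.4],[0,0,0]],[0.4,[-1.6,0,-15],[0,0,0]],[0.4,[-1.6,0,-40],[0,0,0]],[0.4,[-1.6,0,-80],[0,0,0]],[0.4,[-1.6,0,-120],[0,0,0]],[0.4,[-1.6,0,-150],[0,0,0]],[0.4,[-1.6,0,-150],[0,0,0]],[0.4,[-1.6,0,-150],[0,0,0]]]'
python3 - <<'E'
from h import *
im=arm.grab_frame("scene");np.save("pics/scene11.npy",im)
q=proj("scene",[[.4835,.2315,.039],[.4835,.2315,.111],[.4835,.2315,.117],[.4835,.2315,.129]]);print(q.tolist())
u,v=336,128;g=cv2.cvtColor(im,cv2.COLOR_RGB2GRAY)[v:v+50,u:u+36];print("\n".join(f"{v+i} "+" ".join(f"{x:3d}" for x in r) for i,r in enumerate(g)))
E
```

```text
time: 25.0
eef_pos: [0.536, 0.2421, 0.2284]
tcp_rot: [[0.893, 0.189, -0.409], [0.172, -0.982, -0.078], [-0.416, -0.001, -0.909]]
wrist_force: [-0.2, 0.1, -1.2]
grip_width: 0.0519
grip_force: 0.0
[[349.28504737106766, 169.91593666593394], [353.4480973311899, 149.69559193148632], [353.8142114280339, 147.91311462012865], [354.5558312534834, 144.30032123529082]]
128 134 136 135 137 137 138 136 134 133 135 135 136 137 136 135 135 134 135 135 135 134 134 134 134 134 133 133 134 134 134 134 134 135 116  68  18
129  97 136 137 136 137 137 135 134 134 134 135 135 135 135 136 136 136 135 135 135 135 137 136 136 136 135 134 135 133 133 133 135 135 103  38  12
130  67  97 137 135 135 136 134 133 133 133 136 136 136 136 135 136 137 137 135 134 135 136 136 135 137 137 136 136 136 136 136 137 138 119  70  10
131  66  68  76  96 134 135 133 134 134 135 136 136 137 137 136 136 139 139 135 134 133 135 136 137 136 134 134 135 136 136 136 137 137 135 114  68
132  64  66  66  67  74  97 136 134 133 135 136 136 136 135 136 136 138 137 136 135 136 135 135 136 136 133 133 133 133 134 134 134 136 137 133 102
[... 5960 characters left out ...]
  48  49  48  47  47  43  28  25  26  25  31  40  40  41  41  42  41  42  41  42  42  42  42  43  41  42  42
174  48  48  47  48  48  48  49  49  48  48  48  48  48  47  48  44  27  28  35  41  42  41  40  41  40  41  42  41  41  41  42  42  41  41  42  42
175  47  48  48  50  49  49  49  48  47  47  47  48  47  48  47  48  48  50  47  45  41  40  41  42  40  41  42  42  41  42  42  42  41  41  42  42
176  48  50  49  49  48  49  47  48  48  48  47  48  47  48  46  49  65  84  82  75  46  40  41  41  41  40  40  41  42  42  42  42  43  41  42  43
177  49  49  50  49  49  47  48  48  48  48  47  47  47  46  46  59  83  83  83  82  75  47  45  41  41  41  41  40  42  42  42  42  42  42  42  44
```

The full-width body reaches the strip (rows 172–173, no nose visible), and the knob top is at about (354,145), against (354.6,144.3) predicted for fully home. Hand in.

```bash
python3 -c "
from rig import arm
print(arm.close_job())"
```

```text
the job is handed in; nothing more can be done
None
```

The pin went from tray to rest, was retaken by its knob, slid along the strip into the hole and pushed home, and I handed in at 25 s. The first slide passed about 4.5 mm beside the hole, so I lifted and slid again. The push stopped hard at 23 N with the shoulder on the strip, and a final camera check showed it fully seated. I saw no contact with the rod or other things, but did not check them again at the end.

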